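Clamp the pump shaft and hold a spread circlip at its groove

TASK

Turn the red-knobbed crank clockwise (seen from above) until the jaw is tight on the steel flange of the pump shaft. Then take the circlip pliers from their stand by the blue handles, squeeze them fully to spread the brass clip, bring the spread clip over the upright shaft and lower it gently, centred and level, until it is level with the black groove. Finish while still holding the pliers there, squeezed, with the clip spread around the groove and not resting on the shaft; leave the bottle, jar and screwdriver alone.

Things in the scene. Friction and masses are not known exactly. Their poses are not given: they have to be found in the camera images.
- crank (a joint): Crank of the blue C-clamp, on a vertical axis, radius 45 mm. Reads in rad, grows clockwise seen from above, from 0; the jaw pad goes down 8 mm a turn, meets the flange at 6.3 and then presses it through a spring (about 5 N more per rad); end stop at 8.4. Tight means about 7.5 to 8.4. It starts somewhere between 0 and 2.8. It takes about 2 N at the knob, and stays where it is left.
- knob_grip (a point): Middle of the crank's upright red knob, 18 mm in diameter and 42 mm tall (this point is halfway up, 145 mm above the bench); the knob spins freely on its pin, so a gripper need not turn with it. The flat crank arm ends 24 mm below this point, and nothing on the clamp stands higher than that except the knob.
- crank_axis (a point): Point on the crank's vertical axis at the height of the knob's middle. Fixed to the clamp; the knob circles it at 45 mm.
- pad: The jaw: round dark steel pad, 26 mm in diameter, under the clamp screw; origin at the centre of its lower face. It presses on the flange about 115 mm from the shaft's axis.
- workpiece: Pump drive flange: loose steel plate 80 x 160 x 16 mm lying on the 12 mm thick base of the clamp, with an upright shaft of 34 mm diameter rising 45 mm above the plate near the end away from the clamp's column. Origin at the centre of the plate's underside, z up, y along its length; shaft at y = -50 mm.
- groove (a point): Point on the shaft's axis at mid-height of the black groove, which is 7 mm high, 29 mm in diameter, and lies 25 mm above the plate's top. z along the shaft, up.
- shaft_top (a point): Centre of the shaft's top face, 20 mm above the groove's middle; the uppermost 6 mm taper to 27 mm diameter.
- pliers: Circlip pliers held upright in a grey stand, handles up, with the clip already hooked on the tips; about 0.25 kg. Origin at the pivot, z up along the tool, y the line along which the handles close. The clip lies horizontally below, on the -x side.
- stand: Fixed grey stand; origin under its centre. The pliers' crossbar (96 x 16 x 10 mm, through the pivot) rests on its two posts, 85 mm high, between lips 9 mm high; the clip hangs between the posts, which are 68 mm apart. The tool comes out straight upward; lift by 80 mm to clear everything.
- pliers_grip (a point): Midway between the two blue handles, 75 mm above the pivot: where to grip. The handles are 20 mm wide (along x), reach from 37 mm below to 27 mm above this point and lean apart: 62 mm over their outer faces here at rest and 72 mm over their tops; 32 mm and upright when fully squeezed.
- lever_l (a joint): Opening of the pliers in rad: 0 relaxed, 0.2 fully squeezed (stop, clip fully spread). A spring opens them; full squeeze takes about 16 N on each handle here, and more force does no harm, as the stop takes it.
- clip_center (a point): Centre of the brass clip's ring, rigid with the pliers: 27 mm from the pivot to -x and 58 mm below it. Ring 3 mm thick; inner diameter 41 mm when fully spread (3.5 mm clear of the shaft all round), 30 mm across when relaxed, too narrow for the shaft. The tips reach 5 mm below it.
- solvent: Amber solvent bottle with a blue cap, 72 mm in diameter, 160 mm tall; origin under its centre. Leave alone.
- vial: Small clear jar with a blue cap, 44 mm in diameter, 75 mm tall; origin under its centre. Leave alone.
- driver: Yellow screwdriver lying on the bench. Leave alone.
Not all that is in view belongs to the job. What is shaped like the pliers but purple is not meant.

How it is judged:
By the outcome, as a careful person would: the job done as asked, in the order asked, and still so for the second after the job is handed in, while the arm keeps its last pose, push and grip.
It also fails if it takes over 58 s, if anything falls off the work surface, if the arm or the gripper's body presses on something with over 40 N, if the wrist force passes 120 N, or if a joint passes its speed limit or range.

ROBOT

A 6-joint arm with a two-finger parallel gripper is mounted at the origin on the work surface. World frame = base frame: x ahead of the robot, y to its left, z up, the work surface at z = 0. Lengths are in m, angles in rad, forces in N, time in s.
With the tool pointing down it reaches from about 0.375 to 0.825 m from the base axis. Payload 5.5 kg.
Tool frame: the origin (TCP) lies on the front face of the gripper's body, between the roots of the fingers; the fingertips stand 73 mm ahead of it and the grasp point (between the pads) lies 54 mm ahead of it; z points along the fingers, y is the direction in which the jaws open and shut (so a half turn about z gives the same grasp; the last joint's range is limited). The gripper opens to 85 mm and grips with 20 to 120 N. Pads are 22 mm wide; open, the fingers measure 114 mm over their backs; the gripper's body (76 mm by 85 mm) begins 54 mm behind the grasp point. The pads swing forward as they close: fully open they stand 13 mm farther back than shut.
Start: joints at [1.154, 0.314, -0.047, 1.21, 0, 1.571], TCP at [0.243, 0.549, 0.304] pointing down, gripper open.
Joint ranges: [-2.67, 2.67], [-0.69, 1.73], [-1.03, 1.25], [-2.08, 2.16], [-1.42, 1.45], [-3.14, 3.14]. Speed limits (rad/s): [2.39, 2.39, 3.01, 3.14, 3.14, 3.14].

INTERFACE

Orientations are given as a unit quaternion [x, y, z, w].
In Python, from workcell import r gives the robot as it stands. The module is installed in compiled form; this text tells all that it offers. Calls block until the motion is done:
- r.move_ptp(position, orientation): joint-space move of the TCP to a pose.
- r.move_l(position, v=0.15, attitude=None): straight line of the TCP; attitude=None keeps the orientation; v is the mean speed in m/s.
- r.move_joints(angles): joint-space move.
- r.set_gripper(opening): opening from 0.0 (shut) to 1.0 (fully open); the grip force is fixed at half the most; returns when the fingers have stopped.
- r.sleep(seconds).
- r.ik(position, orientation): joint angles nearest the present ones, or None.
- r.sense(): the state.
- r.get_image(name): name is "scene" or "side" or "wrist"; returns the picture (420x560x3 uint8, red, green, blue); there is no depth.
- r.calibration(name): a dict with "fx", "fy", "cx", "cy" (pixels), "T" (4x4, takes a point from camera to world coordinates). Camera axes: x right, y down, z forward; pixel columns grow to the right and rows downward; lengths in m; the calibration is good to about 2 mm. A picture is of the moment at which its call begins: read the wrist's pose just before it. calibration takes no time and is no camera call; for the wrist camera it gives the pose at the moment of the call.
A pose or a line that the arm cannot do raises r.PlanningError and nothing moves.
- r.close_job(): hands the job in, once; it reports no verdict.
The state is a dict: "time": time; "joint_pos": joint angles; "qd": joint speeds; "joint_efforts": joint torques, N m; "ee_pos": TCP position; "eef_rot": TCP orientation; "force": force on the tool from outside, world axes, zero at the start; "torque": the same for the moment, N m; "opening": opening from 0.0 (shut) to 1.0 (fully open).
Only numpy, scipy, OpenCV 4.12 (cv2) and the standard library are available. Lean on these libraries where they do the work, as an engineer would, in place of code of your own. Each camera call takes 0.05 s, during which the arm holds its last target. There are 200 camera calls.

## Working session

There is one attempt and no reset: what is moved stays moved. The work goes in short steps, each a Python script; the robot and the scene stay as the last script left them, time stands still between calls to the robot, and variables do not carry over. Pictures are saved under pics/ and viewed, about 8 in all and at most 12, crops included, and the job is handed in when it is done.

```bash
mkdir -p pics; python3 - <<'E'
from workcell import r
import cv2,numpy as np
np.set_printoptions(precision=4,suppress=True)
for n in("scene","side"):
    cv2.imwrite(f"pics/{n}0.png",cv2.resize(r.get_image(n)[:,:,::-1],(800,600),interpolation=cv2.INTER_CUBIC))
    c=r.calibration(n);print(n,c["fx"],c["fy"],c["cx"],c["cy"]);print(c["T"])
s=r.sense();print(s["time"],s["ee_pos"],s["eef_rot"],s["opening"])
print(r.calibration("wrist"))
E
```

```text
scene 436.7600162350384 436.7600162350384 274.1893923630653 219.3429331265839
[[-0.6656  0.6285 -0.4025  1.0807]
 [ 0.7462  0.5505 -0.3743  0.2934]
 [-0.0136 -0.5495 -0.8354  1.0304]
 [ 0.      0.      0.      1.    ]]
side 484.07602645371844 484.07602645371844 275.1100171634366 215.38705296143928
[[ 0.8205 -0.3474  0.454   0.1724]
 [-0.5713 -0.5265  0.6296 -0.7711]
 [ 0.0203 -0.776  -0.6304  0.8007]
 [ 0.      0.      0.      1.    ]]
0.1 [0.2427 0.5483 0.3031] [ 0.2069  0.9784 -0.0008 -0.0002] 0.9973309729673168
{'fx': 378.8328113287987, 'fy': 378.8328113287987, 'cx': 278.9912035034316, 'cy': 207.74021701891428, 'T': array([[ 0.4061,  0.867 ,  0.289 ,  0.1677],
       [ 0.9138, -0.3846, -0.1302,  0.5813],
       [-0.0018,  0.317 , -0.9484,  0.3722],
       [ 0.    ,  0.    ,  0.    ,  1.    ]])}
```

View pics/scene0.png

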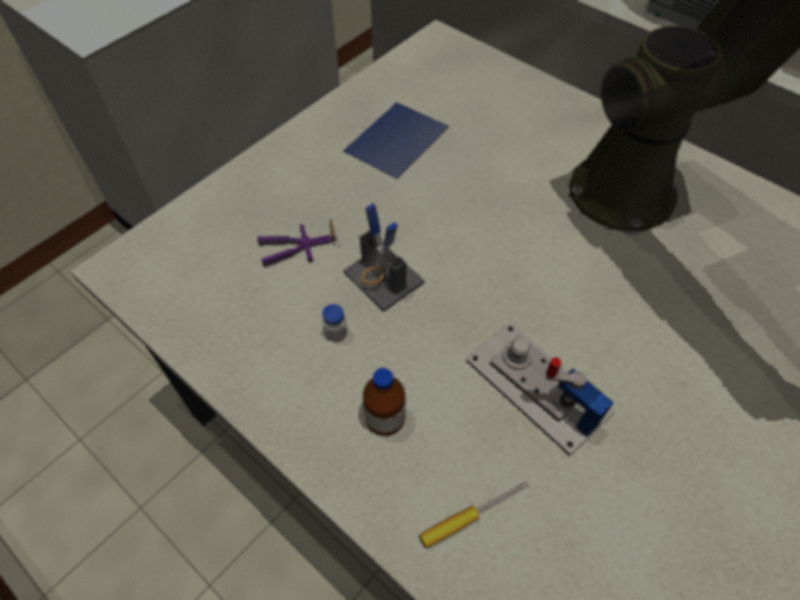

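View pics/side0.png

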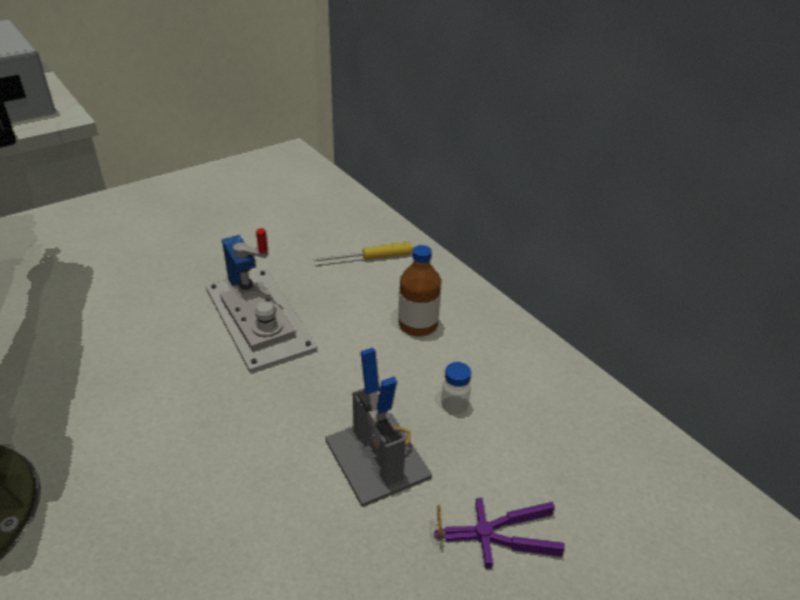

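The scene view shows the knob at about (554,368), the shaft top at (520,343), the pliers' handles at (373,218) and (390,233), and the stand at (384,278). In the side view the knob is at (262,241), the shaft top at (265,308), and the handles at (370,370) and (387,395). I'll enlarge these areas to measure them better.

```bash
cat > h.py <<'E'
from workcell import r
import cv2,numpy as np
from scipy.spatial.transform import Rotation as R
np.set_printoptions(precision=4,suppress=True)
def ray(c,u,v):
    d=c["T"][:3,:3]@np.array([(u-c["cx"])/c["fx"],(v-c["cy"])/c["fy"],1]);return c["T"][:3,3],d/np.linalg.norm(d)
def atz(c,u,v,z):
    o,d=ray(c,u,v);return o+d*(z-o[2])/d[2]
def tri(*rays):
    A=sum(np.eye(3)-np.outer(d,d) for o,d in rays);b=sum((np.eye(3)-np.outer(d,d))@o for o,d in rays)
    p=np.linalg.solve(A,b);return p,[np.linalg.norm((np.eye(3)-np.outer(d,d))@(p-o)) for o,d in rays]
def proj(c,p):
    q=np.linalg.inv(c["T"])@np.r_[p,1];return np.array([c["fx"]*q[0]/q[2]+c["cx"],c["fy"]*q[1]/q[2]+c["cy"]])
E
python3 - <<'E'
from h import *
a=r.get_image("scene")[:,:,::-1];b=r.get_image("side")[:,:,::-1]
f=lambda im,u,v:cv2.resize(im[v:v+75,u:u+100],(400,300),interpolation=cv2.INTER_CUBIC)
m=np.vstack([np.hstack([f(a,325,235),f(b,140,165)]),np.hstack([f(a,225,140),f(b,220,240)])])
cv2.imwrite("pics/crops.png",m)
cv2.imwrite("pics/w.png",r.get_image("wrist")[:,:,::-1])
E
```

```text
(no output)
```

View pics/crops.png

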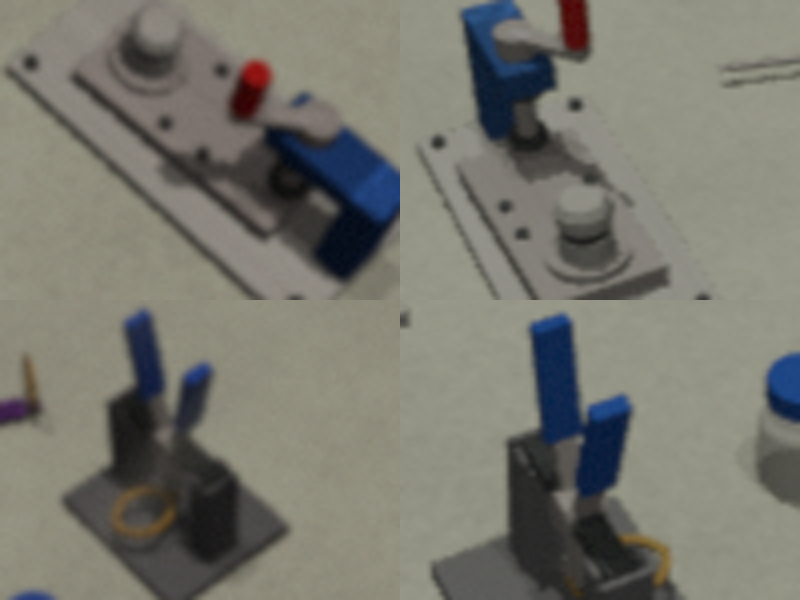

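```bash
python3 - <<'E'
from h import *
S=r.calibration("scene");D=r.calibration("side")
s1=lambda x,y:(325+x/4,235+y/4); d1=lambda x,y:(140+(x-400)/4,165+y/4)
s2=lambda x,y:(225+x/4,140+(y-300)/4); d2=lambda x,y:(220+(x-400)/4,240+(y-300)/4)
def both(n,a,b,z=None):
    print(n,*tri(ray(S,*a),ray(D,*b)), *( [atz(S,*a,z)[:2],atz(D,*b,z)[:2]] if z else []))
both("knob",s1(251,90),(183.4,168.7),.145)
both("hub",s1(322,118),d1(512,34),.121)
both("shafttop",s1(158,28),d1(584,198),.073)
both("pad",s1(290,178),d1(528,138))
both("hA top",s2(138,314),d2(552,322))
both("hB top",s2(200,368),d2(610,403))
both("hA bot",s2(152,395),d2(560,440))
both("hB bot",s2(183,428),d2(598,494))
print("clip",atz(S,*s2(143,512),.032))
for n,p,z in [("cornerL",(62,500),.0),("R",(288,528),0)]: print(n,atz(S,*s2(*p),.008))
print("side corner",atz(D,*d2(432,568),.008))
print("holes scene",[atz(S,*s1(*p),.012) for p in [(30,62),(294,298)]])
print("holes side",[atz(D,*d1(*p),.012) for p in [(438,142),(575,104),(702,297)]])
E
```

```text
knob [0.5619 0.1598 0.1423] [np.float64(0.002594718905139892), np.float64(0.0025947189051399653)] [0.561  0.1615] [0.5616 0.1532]
hub [0.5354 0.1973 0.1169] [np.float64(0.0026890911036425457), np.float64(0.0026890911036424555)] [0.5352 0.1991] [0.5346 0.1885]
shafttop [0.5211 0.0802 0.0707] [np.float64(0.002585480836538276), np.float64(0.002585480836538365)] [0.5201 0.082 ] [0.5216 0.075 ]
pad [0.5357 0.1965 0.0359] [np.float64(0.0028138389342546575), np.float64(0.0028138389342546337)]
hA top [ 0.5299 -0.2465  0.2135] [np.float64(0.012272139679130427), np.float64(0.012272139679130658)]
hB top [ 0.5303 -0.2369  0.1612] [np.float64(0.019953854232524812), np.float64(0.019953854232524822)]
hA bot [ 0.5305 -0.2438  0.1364] [np.float64(0.007610018234860023), np.float64(0.00761001823485984)]
hB bot [ 0.5317 -0.2411  0.0998] [np.float64(0.011512747875820586), np.float64(0.011512747875820496)]
clip [ 0.5578 -0.2425  0.032 ]
cornerL [ 0.5763 -0.3077  0.008 ]
R [ 0.4867 -0.1665  0.008 ]
side corner [ 0.4862 -0.1755  0.008 ]
holes scene [array([0.5618, 0.0199, 0.012 ]), array([0.5866, 0.2419, 0.012 ])]
holes side [array([0.497 , 0.2525, 0.012 ]), array([0.5921, 0.2413, 0.012 ]), array([0.5671, 0.0209, 0.012 ])]
```

```bash
cat >> h.py <<'E'
def quat(phi):  # tool down, jaw axis at world angle phi (rad)
    a=(phi+np.pi/2)/2;return [np.cos(a),np.sin(a),0,0]
def snap(n,f):
    c=r.calibration("wrist") if n=="wrist" else r.calibration(n)
    im=r.get_image(n)[:,:,::-1];np.save(f+".npy",c,allow_pickle=True);cv2.imwrite(f"pics/{f}.png",im);return c,im
E
python3 - <<'E'
from h import *
S=r.calibration("scene");D=r.calibration("side")
s2=lambda x,y:(225+x/4,140+(y-300)/4); d2=lambda x,y:(220+(x-400)/4,240+(y-300)/4)
for n,a,b in [("A top",(138,314),(610,403)),("B top",(200,368),(552,322)),("A bot",(152,395),(598,494)),("B bot",(183,428),(560,440))]:
    print(n,*tri(ray(S,*s2(*a)),ray(D,*d2(*b))))
r.move_ptp([.54,.135,.33],quat(.33))
c,im=snap("wrist","w1");cv2.imwrite("pics/w1b.png",cv2.resize(im,(800,600),interpolation=cv2.INTER_CUBIC))
print(r.sense()["time"],r.sense()["force"],c["T"],r.sense()["joint_pos"])
E
```

```text
A top [ 0.5262 -0.2717  0.1886] [np.float64(0.0029103537169714606), np.float64(0.0029103537169714346)]
B top [ 0.5342 -0.2114  0.1873] [np.float64(0.003569522187734997), np.float64(0.003569522187735044)]
A bot [ 0.5281 -0.2609  0.1181] [np.float64(0.0029498920967725205), np.float64(0.002949892096772595)]
B bot [ 0.5341 -0.2238  0.1186] [np.float64(0.00049426294707375), np.float64(0.0004942629470738541)]
2.15 [-0.3232  0.5912 -0.6301] [[ 0.946   0.3076  0.1019  0.5129]
 [ 0.3241 -0.8971 -0.3003  0.213 ]
 [-0.0009  0.3171 -0.9484  0.3991]
 [ 0.      0.      0.      1.    ]] [ 0.2466  0.2226 -0.1074  1.2409  0.0002  1.4858]
```

View pics/w1b.png

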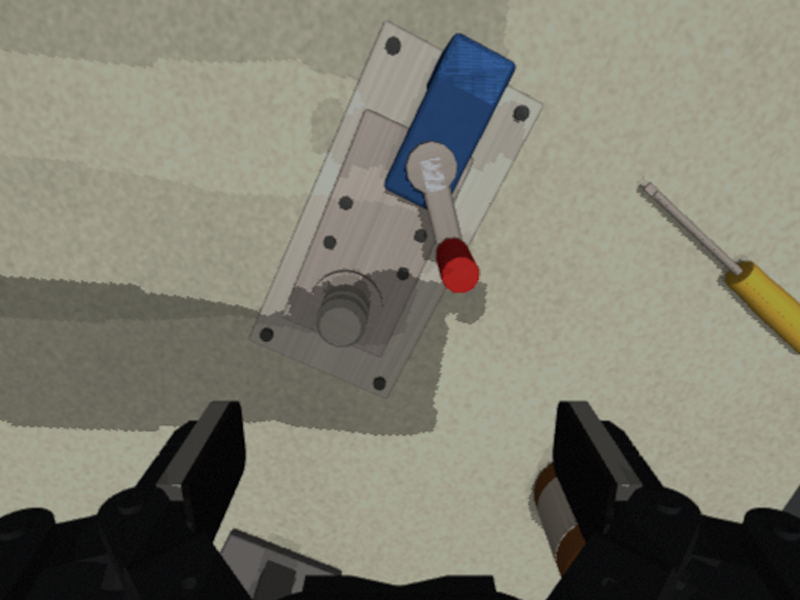

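The wrist view is sharp. The hub centre is at (432,167), the knob top at (461,275), the shaft top at (342,325), and the base holes at (393,46), (521,113), (266,335) and (379,383).

```bash
python3 - <<'E'
from h import *
c=np.load("w1.npy",allow_pickle=True).item();k=.7
for n,u,v,z in [("hub",432,167,.121),("hub+5",432,167,.126),("knob",461,275,.166),("shaft",342,326,.073)]+[("hole",u,v,.012) for u,v in [(393,46),(521,113),(266,335),(379,383)]]:
    print(n,atz(c,u*k,v*k,z))
E
```

```text
hub [0.5364 0.1953 0.121 ]
hub+5 [0.536  0.1956 0.126 ]
knob [0.5611 0.158  0.166 ]
shaft [0.5198 0.079  0.073 ]
hole [0.4951 0.2526 0.012 ]
hole [0.5904 0.2414 0.012 ]
hole [0.4677 0.0277 0.012 ]
hole [0.5632 0.0168 0.012 ]
```

```bash
cat >> h.py <<'E'
AX=np.array([.5362,.1955]);ZK=.203
def kpos(t,ax=AX,rad=.045): return [ax[0]+rad*np.cos(t),ax[1]+rad*np.sin(t),ZK]
E
python3 - <<'E'
from h import *
t0=np.arctan2(.158-AX[1],.5611-AX[0])
p=kpos(t0);q=quat(.27)
r.move_ptp([p[0],p[1],.28],q)
r.move_l(p,v=.12)
r.set_gripper(0.0);s=r.sense();print(t0,s["opening"],s["force"],s["ee_pos"],s["time"])
f0=s["force"]
for i in range(1,7):
    r.move_l(kpos(t0-.25*i),v=.1);s=r.sense();print(i,s["force"],s["ee_pos"],s["time"])
E
```

```text
-0.9846421499776538 0.19347386018704457 [ 0.0633 -0.9564  3.3644] [0.5612 0.158  0.2033] 3.925
1 [-2.4052 -1.8732  4.4529] [0.5506 0.1528 0.2033] 4.1833
2 [-1.6113 -0.3069  4.3602] [0.5397 0.1507 0.2032] 4.4417
3 [-2.1494 -0.384   5.9992] [0.5287 0.1513 0.2032] 4.7
4 [-1.896   0.1378  5.2098] [0.5179 0.1546 0.2032] 4.9583
5 [-2.4728 -0.3836  5.9018] [0.5083 0.1605 0.2032] 5.2167
6 [-1.7646  0.4869  5.8702] [0.5005 0.1686 0.2032] 5.475
```

```bash
python3 - <<'E'
from h import *
t0=-.98464;d=1.5
while d<8.45:
    st=.25 if d<5.2 else .12
    d+=st;t=t0-d;r.move_l(kpos(t),v=.1);s=r.sense();F=np.array(s["force"])
    tg=np.array([np.sin(t),-np.cos(t)]);res=-F[:2]@tg;rad=F[:2]@[np.cos(t),np.sin(t)]
    e=np.array(s["ee_pos"])[:2]-AX
    print(f"{d:.2f} res {res:.1f} rad {rad:.1f} fz {F[2]:.1f} ang {np.arctan2(e[1],e[0]):.3f} t {s['time']:.2f}")
    if res>9: break
E
```

```text
1.75 res -1.8 rad 0.9 fz 5.2 ang -2.748 t 5.73
2.00 res -2.4 rad 1.3 fz 6.5 ang -3.002 t 5.99
2.25 res -2.0 rad 0.9 fz 4.7 ang 3.028 t 6.25
2.50 res -2.2 rad 0.4 fz 5.3 ang 2.777 t 6.51
2.75 res -1.6 rad 1.1 fz 4.7 ang 2.527 t 6.77
3.00 res -0.9 rad 0.7 fz 4.7 ang 2.277 t 7.03
3.25 res -1.9 rad 0.9 fz 4.1 ang 2.026 t 7.28
3.50 res -1.7 rad 1.1 fz 4.4 ang 1.775 t 7.54
3.75 res -1.6 rad 0.9 fz 5.1 ang 1.523 t 7.80
4.00 res -1.5 rad 1.0 fz 5.0 ang 1.273 t 8.06
4.25 res -1.0 rad 1.6 fz 5.1 ang 1.021 t 8.32
4.50 res -1.6 rad 0.5 fz 5.5 ang 0.771 t 8.57
4.75 res -2.5 rad 1.1 fz 5.2 ang 0.521 t 8.83
5.00 res -2.7 rad 0.2 fz 6.7 ang 0.272 t 9.09
5.25 res -2.1 rad 0.2 fz 6.5 ang 0.021 t 9.35
5.37 res -0.7 rad 0.6 fz 6.3 ang -0.089 t 9.60
5.49 res -0.4 rad -0.5 fz 6.3 ang -0.206 t 9.85
5.61 res -0.2 rad -0.0 fz 6.8 ang -0.324 t 10.10
5.73 res -0.0 rad 0.4 fz 6.4 ang -0.444 t 10.35
5.85 res -0.1 rad -1.0 fz 6.3 ang -0.564 t 10.60
5.97 res 0.0 rad 0.7 fz 6.5 ang -0.684 t 10.85
6.09 res -0.4 rad -0.6 fz 6.7 ang -0.805 t 11.10
6.21 res 0.1 rad -1.3 fz 7.4 ang -0.926 t 11.35
6.33 res 0.1 rad -1.0 fz 6.5 ang -1.045 t 11.60
6.45 res -0.8 rad -1.1 fz 8.1 ang -1.165 t 11.85
6.57 res -0.3 rad -1.3 fz 7.9 ang -1.286 t 12.10
6.69 res 0.1 rad -1.8 fz 7.1 ang -1.404 t 12.35
6.81 res 0.4 rad -2.6 fz 7.2 ang -1.524 t 12.60
6.93 res -0.5 rad -3.2 fz 7.1 ang -1.644 t 12.85
7.05 res -1.0 rad -3.0 fz 6.6 ang -1.764 t 13.10
7.17 res -0.6 rad -2.7 fz 7.1 ang -1.884 t 13.35
7.29 res -0.5 rad -2.9 fz 5.8 ang -2.003 t 13.60
7.41 res -0.8 rad -2.9 fz 5.3 ang -2.122 t 13.85
7.53 res 0.9 rad -3.3 fz 5.3 ang -2.232 t 14.10
7.65 res 16.4 rad -4.3 fz -1.4 ang -2.261 t 14.35
```

The end stop showed up clearly at 7.56 rad of turn, so the crank started at about 0.84. I'll back off slightly, release, re-check the shaft and look at the pliers.

```bash
python3 - <<'E'
from h import *
t=-.98464-7.36
r.move_l(kpos(t),v=.06);s=r.sense();print(s["force"],s["ee_pos"])
r.set_gripper(1.0);p=kpos(t);r.move_l([p[0],p[1],.27],v=.2)
r.move_ptp([.50,.09,.33],quat(1.438))
c,a=snap("wrist","w2")
r.move_ptp([.475,-.242,.34],quat(1.438))
c2,b=snap("wrist","w3")
print(r.sense()["time"],c2["T"],r.sense()["joint_pos"])
f=lambda im,p:cv2.resize(im[int(p[1])-75:int(p[1])+75,int(p[0])-100:int(p[0])+100],(400,300),interpolation=cv2.INTER_CUBIC)
pa=proj(c,[.52,.079,.073])
print(pa,proj(c2,[.53,-.242,.15]))
cv2.imwrite("pics/c2.png",cv2.resize(a,(800,600),interpolation=cv2.INTER_CUBIC));cv2.imwrite("pics/c3.png",cv2.resize(b,(800,600),interpolation=cv2.INTER_CUBIC))
E
```

```text
[2.7823 1.8098 6.4277] [0.5154 0.1557 0.2032]
18.4083 [[ 0.1328  0.94    0.3142  0.3939]
 [ 0.9911 -0.1262 -0.0415 -0.2306]
 [ 0.0006  0.3169 -0.9484  0.409 ]
 [ 0.      0.      0.      1.    ]] [-0.4692  0.1748 -0.1436  1.2525  0.0005 -0.338 ]
[270.3636 202.892 ] [287.7096 269.7417]
```

View pics/c2.png

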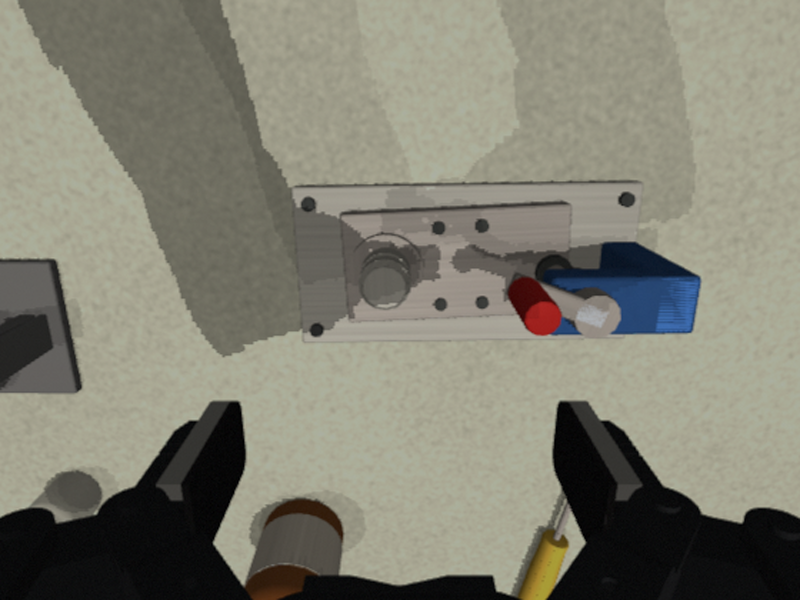

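View pics/c3.png

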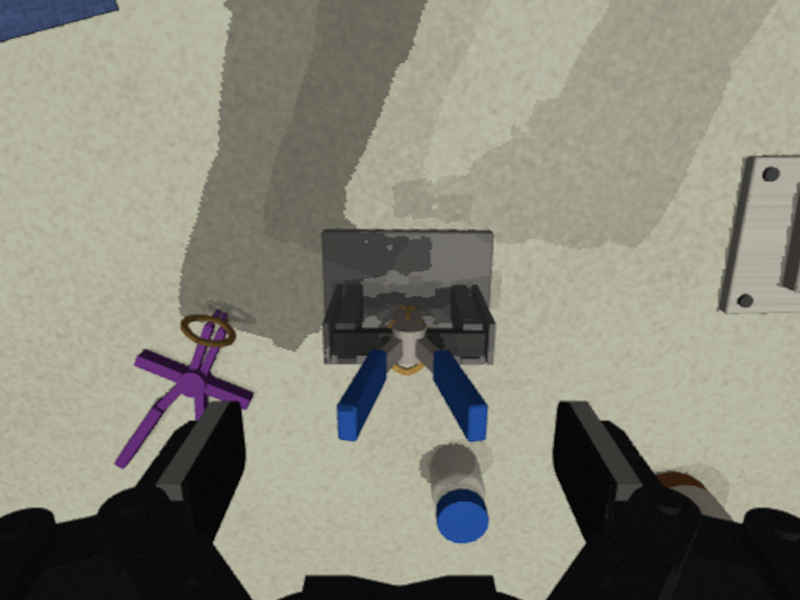

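Pliers: the handle-top centres are at about (348,421) and (477,421) and the stand is symmetric about x=408. The shaft top is now at about (385,288).

```bash
python3 - <<'E'
from h import *
k=.7
c=np.load("w2.npy",allow_pickle=True).item();print("shaft",atz(c,385.5*k,288*k,.073))
# 27mm top circle and 34mm bottoms re-projected
c=np.load("w3.npy",allow_pickle=True).item()
a=atz(c,348*k,421*k,.192);b=atz(c,477*k,421*k,.192);print(a,b,(a+b)/2,np.linalg.norm(a-b),np.degrees(np.arctan2(*(b-a)[1::-1])))
for p,z in [((322,230),.008),((492,230),.008),((323,362),.008),((492,362),.008)]: print(atz(c,p[0]*k,p[1]*k,z))
E
```

```text
shaft [0.5187 0.0787 0.073 ]
[ 0.5222 -0.271   0.192 ] [ 0.53   -0.2125  0.192 ] [ 0.5261 -0.2418  0.192 ] 0.059079065100666586 82.34368015837626
[ 0.4667 -0.2981  0.008 ]
[ 0.4837 -0.1717  0.008 ]
[ 0.574  -0.3166  0.008 ]
[ 0.5924 -0.1802  0.008 ]
```

```bash
python3 - <<'E'
from h import *
print("bottle",atz(r.calibration("scene"),385*.7,412*.7,.0),atz(r.calibration("side"),419*.7,322*.7,.0))
q=quat(1.437)
r.move_ptp([.529,-.2417,.30],q);r.move_l([.529,-.2417,.219],v=.12)
s=r.sense();print(s["time"],s["force"],s["ee_pos"])
r.set_gripper(0.0);s=r.sense();print(s["time"],s["force"],s["torque"],s["opening"],s["ee_pos"])
r.move_l([.529,-.2417,.229],v=.04);s=r.sense();print(s["force"],s["torque"],s["opening"])
r.move_l([.529,-.2417,.325],v=.12);s=r.sense();print(s["time"],s["force"],s["torque"],s["opening"],s["ee_pos"])
c1,a=snap("scene","s4");c2,b=snap("side","d4")
f=lambda im,c:(lambda p:cv2.resize(im[int(p[1])-60:int(p[1])+60,int(p[0])-40:int(p[0])+40],(400,600),interpolation=cv2.INTER_CUBIC))(proj(c,[.54,-.242,.17]))
print(proj(c1,[.54,-.242,.17]),proj(c2,[.54,-.242,.17]))
cv2.imwrite("pics/lift.png",np.hstack([f(a,c1),f(b,c2)]))
E
```

```text
bottle [ 0.75   -0.0365  0.    ] [ 0.7647 -0.0305  0.    ]
19.6083 [ 0.0064 -0.5521  0.2008] [ 0.5293 -0.242   0.22  ]
20.1583 [-0.4367  1.4822 15.0909] [0.5267 0.1352 0.0605] 0.3448448982381839 [ 0.5314 -0.2424  0.223 ]
[ 4.5989 -0.1116 -1.6632] [-0.1524 -0.9812 -0.0799] 0.3481020051578878
21.5083 [ 0.3008  0.6665 -2.0884] [0.0128 0.0643 0.0019] 0.34530526480311835 [ 0.5284 -0.2415  0.3239]
[263.4594 157.1652] [267.8187 260.2277]
```

View pics/lift.png

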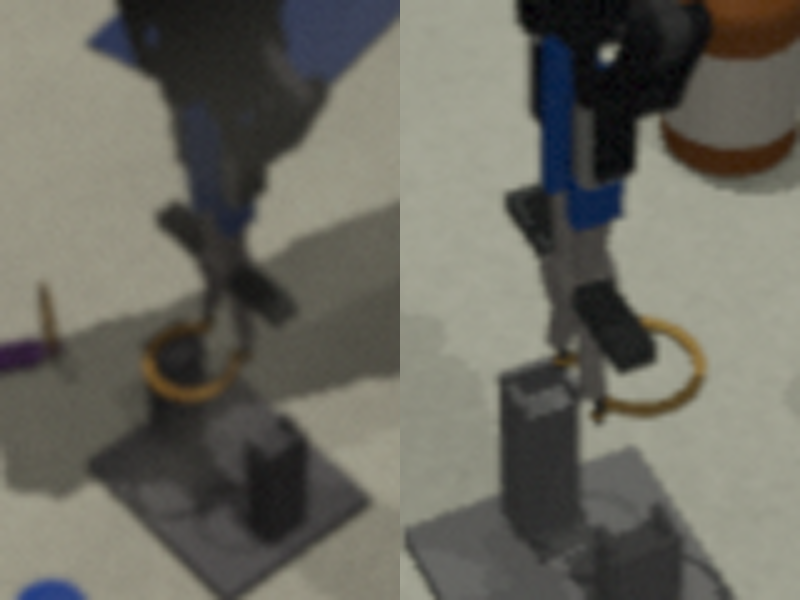

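The clip is spread wide, the pliers have been lifted cleanly and they hang level in both views. The scene crop has the ring at about (195,362), and the side crop has it at about (640,366). Next I'll carry it to hover over the shaft and measure the clip and shaft in the same pictures.

```bash
cat > fit.py <<'E'
from h import *
from scipy.optimize import least_squares
def circ(c,p,rad,n=90,tilt=(0,0)):
    t=np.linspace(0,2*np.pi,n);x,y=rad*np.cos(t),rad*np.sin(t)
    return np.array([proj(c,np.array(p)+[a,b,tilt[0]*a+tilt[1]*b]) for a,b in zip(x,y)])
def mask(im,c,p):
    h=cv2.cvtColor(im,cv2.COLOR_BGR2HSV);m=(h[...,0]>=11)&(h[...,0]<=24)&(h[...,1]>120)&(h[...,2]>60)
    v,u=np.nonzero(m);q=proj(c,p);k=np.hypot(u-q[0],v-q[1])<34;return np.c_[u,v][k]
def fit(views,p0):  # views: [(c,im)]
    M=[(c,mask(im,c,p0)) for c,im in views];print("px",[len(m) for _,m in M])
    def res(x):
        o=[]
        for c,m in M:
            k=circ(c,x[:3],.0222,180,x[3:5]);o.append(np.hypot(*(m[:,None]-k[None]).transpose(2,0,1)).min(1))
        return np.r_[np.concatenate(o),np.array(x[3:5])*20]
    s=least_squares(res,np.r_[p0,0,0],loss="soft_l1",x_scale=.01,diff_step=1e-3);
    sg=[fit1(c,m,s.x[2]) for c,m in M];return s.x,np.sqrt(np.mean(s.fun**2)),sg
def fit1(c,m,z):
    f=lambda x:np.hypot(*(m[:,None]-circ(c,[x[0],x[1],z],.0222,180)[None]).transpose(2,0,1)).min(1)
    q=atz(c,*m.mean(0),z);return least_squares(f,q[:2],loss="soft_l1",x_scale=.01,diff_step=1e-3).x
E
python3 - <<'E'
from fit import *
q=quat(1.437)
r.move_l([.4927,.0826,.325],v=.2);r.move_l([.4927,.0826,.286],v=.1);r.sleep(.3)
s=r.sense();e=np.array(s["ee_pos"]);print(s["time"],e,s["eef_rot"],s["force"],s["torque"],s["opening"])
V=[snap("scene","s5"),snap("side","d5")]
p0=e+[.0268,-.0036,-.191];print("expect",p0)
print(fit(V,p0))
f=lambda im,c:(lambda p:cv2.resize(im[int(p[1])-50:int(p[1])+50,int(p[0])-33:int(p[0])+33],(400,600),interpolation=cv2.INTER_CUBIC))(proj(c,[.52,.079,.08]))
for c,_ in V: print(proj(c,[.52,.079,.08]))
cv2.imwrite("pics/hov.png",np.hstack([f(im,c) for c,im in V]))
E
```

```text
24.2333 [0.493  0.0827 0.2866] [0.0668 0.9978 0.0001 0.0005] [-0.1269 -0.1497 -1.7348] [-0.0021  0.0107 -0.0014] 0.3463763768133806
expect [0.5198 0.0791 0.0956]
px [45, 30]
(array([0.5184, 0.0809, 0.0936, 0.0322, 0.0174]), np.float64(0.5962133337303833), [array([0.5176, 0.081 ]), array([0.5194, 0.08  ])])
[363.9845 239.8967]
[184.3453 211.561 ]
```

View pics/hov.png

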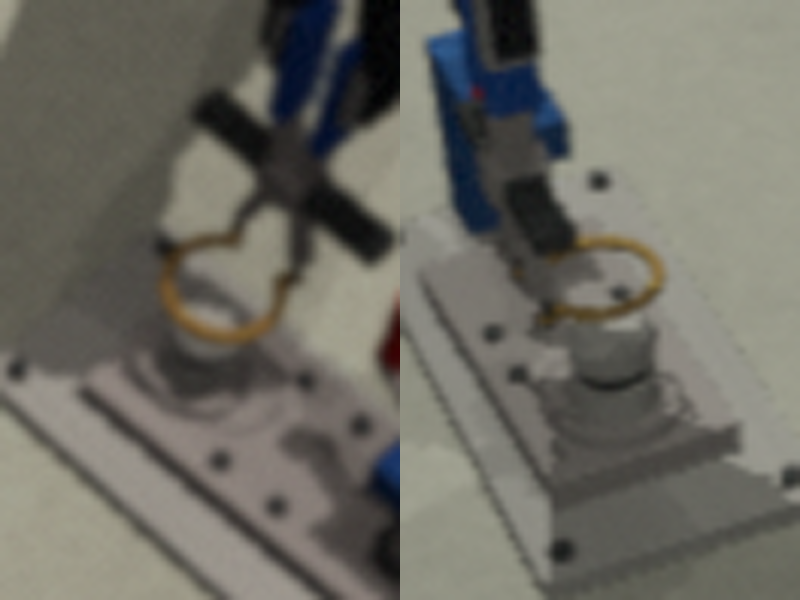

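```bash
cat > ov.py <<'E'
from fit import *
def overlay(names,sh,ring,out,k=10):
    P=[]
    for n in names:
        c=np.load(n+".npy",allow_pickle=True).item();im=cv2.imread(f"pics/{n}.png")
        o=(proj(c,[.52,.079,.075])-[20,30]).astype(int);b=cv2.resize(im[o[1]:o[1]+60,o[0]:o[0]+40],None,fx=k,fy=k,interpolation=cv2.INTER_CUBIC)
        b=cv2.convertScaleAbs(b,alpha=1.5)
        d=lambda p,rad,col:cv2.polylines(b,[np.int32((circ(c,p,rad)-o+.5)*k)],True,col,1,cv2.LINE_AA)
        for z,rad in [(.073,.0135),(.067,.017),(.0565,.017),(.0495,.017)]: d([*sh,z],rad,(255,0,255))
        if ring is not None:
            for rad in (.0205,.0235): d(ring,rad,(255,255,0))
        P.append(b)
    cv2.imwrite(out,np.hstack(P))
E
python3 - <<'E'
from ov import *
overlay(["s5","d5"],[.5195,.079],[.5198,.0791,.0956],"pics/ov5.png")
E
```

```text
(no output)
```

View pics/ov5.png

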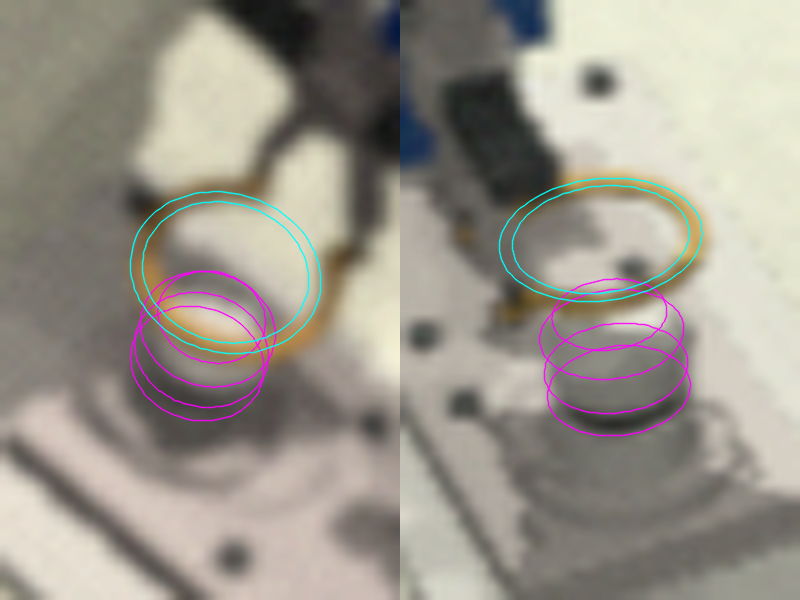

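The overlay agrees to about 1 mm: the ring sits roughly 1 mm too far toward -x relative to the shaft. I'll correct by +1 mm and descend in small, force-guarded steps.

```bash
python3 - <<'E'
from fit import *
x,y=.4935,.0825
r.move_l([x,y,.286],v=.05);r.sleep(.2);s0=r.sense();f0=np.array(s0["force"]);t0=np.array(s0["torque"])
for z in np.arange(.280,.2429,-.004):
    r.move_l([x,y,z],v=.03);s=r.sense();df=np.array(s["force"])-f0;dt=np.array(s["torque"])-t0
    print(f"{z:.3f}",np.array(s["ee_pos"]),df,dt,round(s["time"],2))
    if np.linalg.norm(df)>2.5 or np.linalg.norm(dt)>.25: print("contact");break
r.sleep(.2);e=r.sense();print(e["ee_pos"],np.array(e["force"])-f0,np.array(e["torque"])-t0)
snap("scene","s6");snap("side","d6")
from ov import overlay
p=np.array(e["ee_pos"])+[.0268,-.0036,-.191];overlay(["s6","d6"],[.5195,.079],p,"pics/ov6.png")
E
```

```text
0.280 [0.4932 0.0825 0.2796] [ 0.6111 -0.221   0.5251] [0.0042 0.0087 0.0064] 25.13
0.276 [0.4934 0.0825 0.2757] [ 0.445  -0.7015  1.0832] [-0.0077  0.0283 -0.0392] 25.42
0.272 [0.4933 0.0825 0.2717] [-0.2219 -0.6827  1.4069] [-0.0717  0.0312 -0.0891] 25.7
0.268 [0.4933 0.0825 0.2677] [-0.8825 -0.4299  0.3278] [-0.0394  0.0945 -0.0595] 25.98
0.264 [0.4933 0.0825 0.2637] [ 0.5931 -0.552   1.2008] [-0.0005  0.0283  0.0129] 26.27
0.260 [0.4934 0.0825 0.2598] [-0.0252 -0.7753  0.9759] [-0.0047  0.0141  0.0225] 26.55
0.256 [0.4933 0.0825 0.2557] [-0.0176 -0.2262  1.2206] [ 0.0455 -0.01   -0.0539] 26.83
0.252 [0.4933 0.0825 0.2517] [-0.3947 -0.1499  0.4745] [ 0.0096 -0.0035 -0.0496] 27.12
0.248 [0.4933 0.0825 0.2477] [-0.685  -0.5965 -0.0947] [0.0078 0.0106 0.0294] 27.4
0.244 [0.4933 0.0825 0.2437] [-0.1387 -0.3253  2.1422] [0.0328 0.0248 0.0044] 27.68
[0.4936 0.0825 0.2441] [-0.114  -1.3821  0.9029] [ 0.0604  0.0104 -0.029 ]
```

View pics/ov6.png

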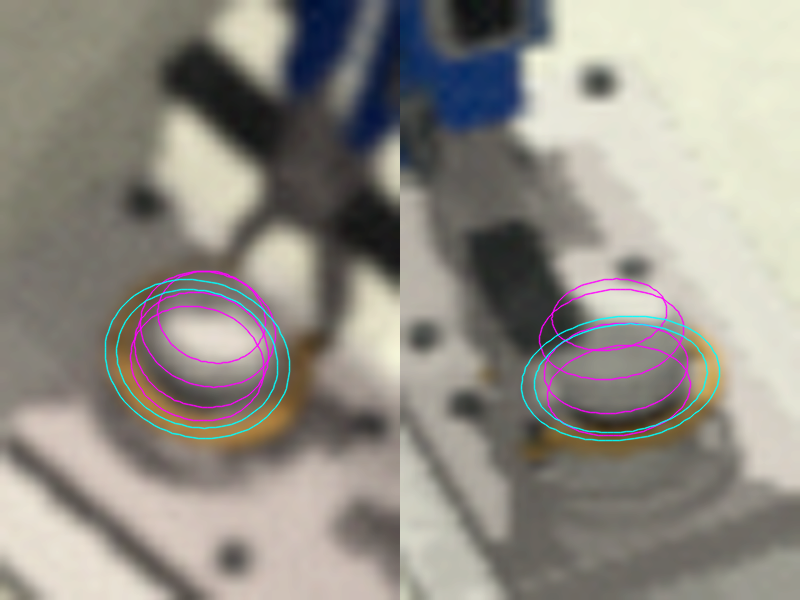

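There was no contact on the way down. The overlays are coarse (2 to 2.5 mm per pixel), so I'll check centring from plain enlargements, including the wrist camera.

```bash
python3 - <<'E'
from fit import *
c,im=snap("wrist","w6");p=proj(c,[.5195,.079,.055]);print("wrist",p)
def cr(im,p,w,h,k):
    o=(int(np.clip(p[0]-w/2,0,560-w)),int(np.clip(p[1]-h/2,0,420-h)));print(o);b=im[o[1]:o[1]+h,o[0]:o[0]+w]
    return cv2.convertScaleAbs(cv2.resize(b,(w*k,h*k),interpolation=cv2.INTER_CUBIC),alpha=1.6)
L=cr(im,p,100,150,4);R_=[]
for n in("s6","d6"):
    cc=np.load(n+".npy",allow_pickle=True).item();R_.append(cr(cv2.imread(f"pics/{n}.png"),proj(cc,[.5195,.079,.058]),40,30,10))
cv2.imwrite("pics/fin.png",np.hstack([L,np.vstack(R_)]))
E
```

```text
wrist [279.4484 235.971 ]
(229, 160)
(342, 229)
(165, 203)
```

View pics/fin.png

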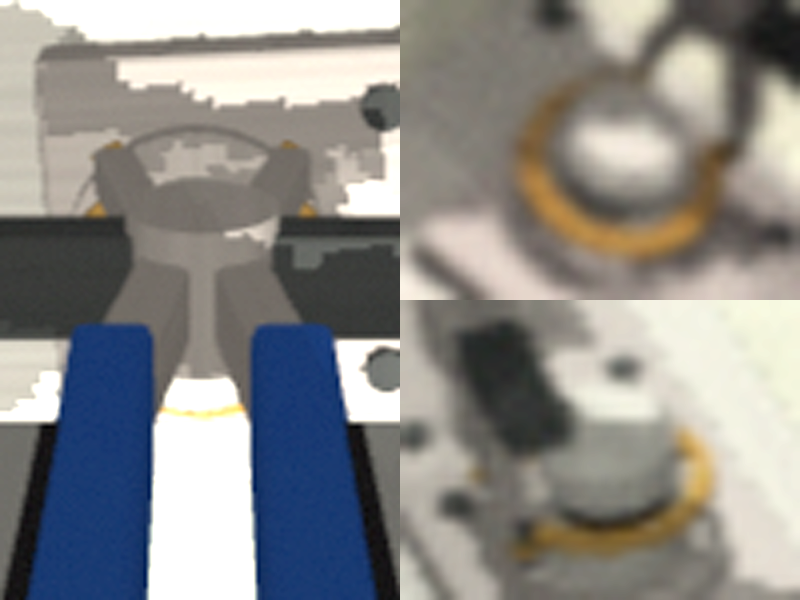

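The clip encircles the groove: the scene view shows an even gap, with both ring and shaft centred at about x=620. The wrist view shows lateral symmetry, with the ring at 203 and the boss at about 206. The side view needs numbers, so I'll read the edge profiles there.

```bash
python3 - <<'E'
from fit import *
d=cv2.imread("pics/d6.png").astype(int);
print("side cols 176..198; G");
for v in range(212,232): print(v,d[v,176:199,1])
print("R-B")
for v in range(212,232): print(v,(d[v,176:199,2]-d[v,176:199,0]))
c=np.load("d6.npy",allow_pickle=True).item()
for z,rr in((.073,.0135),(.067,.017),(.0565,.017),(.053,.0145),(.053,.0205),(.053,.0235)):
    k=circ(c,[.5195,.079,z],rr);print(z,rr,k.min(0),k.max(0))
s=cv2.imread("pics/s6.png").astype(int)
print("scene cols 350..376 G")
for v in range(233,257,2): print(v,s[v,350:377,1])
print("R-B")
for v in range(233,257,2): print(v,(s[v,350:377,2]-s[v,350:377,0]))
c=np.load("s6.npy",allow_pickle=True).item()
for z,rr in((.073,.0135),(.067,.017),(.0565,.017),(.053,.0145),(.053,.0205),(.053,.0235)):
    k=circ(c,[.5195,.079,z],rr);print(z,rr,k.min(0),k.max(0))
E
```

```text
side cols 176..198; G
212 [ 36  36  32  38  64 107 136 148 150 151 149 148 147 146 139 135 135 138
 144 152 152 151 151]
213 [ 33  33  34  35  43  61 106 136 145 149 150 151 150 150 139 128 134 137
 142 148 151 152 151]
214 [ 35  35  33  32  36  50  81 114 133 139 142 144 146 143 133 116 125 133
 136 142 148 152 152]
215 [ 32  33  34  30  32  42  69  92  98 101 101 104 107 109 102 101 112 122
 134 136 138 149 152]
216 [ 30  32  33  32  33  44  70  90  93  91  92  93  95  98  94  94 100 107
 126 134 141 148 152]
217 [ 32  34  34  42  49  61  79  90  92  92  93  91  93  94  92  92  89  95
 112 127 136 143 149]
218 [ 46  50  56  68  78  85  88  94  95  96  93  91  92  92  90  82  74  83
 102 119 132 136 141]
219 [ 67  76  86  80  88  90  92  97  97  98  96  94  93  90  84  77  83 107
 116 117 128 138 143]
220 [ 70  86  93  81  82  87  90  94  96  94  93  91  88  82  76  73  87 108
 115 114 119 136 141]
221 [ 68  81  96  89  76  76  80  82  86  84  85  80  81  77  74  71  82 104
 112 107 117 135 138]
222 [ 67  81  95  91  73  73  76  80  81  81  80  79  81  74  69  61  70  95
 104 100 11
[... 4677 characters left out ...]
 9  8  8 11 20 33 34
 22 15 13]
249 [11 11 10  8 20 47 69 70 52 30 14  6  4  5  4  6  7  7 10 17 29 39 39 28
 14  9 10]
251 [15 13 10  7  7 13 30 51 68 69 60 47 39 31 27 24 25 33 48 63 70 58 32 14
  7  6  8]
253 [16 17 13 10  9  9  8 11 20 32 45 56 63 65 68 66 66 67 63 50 35 19  9  7
  8  7  6]
255 [15 16 16 15 14 12  8  7  8 10 11 11 15 16 18 18 16 14 12  9  7  8 10 11
 13 12  9]
0.073 0.0135 [358.2927 236.61  ] [369.0438 245.8104]
0.067 0.017 [356.5609 236.6486] [370.038  248.2024]
0.0565 0.017 [355.9719 238.7458] [369.3422 250.2436]
0.053 0.0145 [356.7563 240.2687] [368.13   250.0597]
0.053 0.0205 [354.4079 238.2775] [370.4889 252.1206]
0.053 0.0235 [353.2343 237.2862] [371.6691 253.1556]
```

```bash
python3 - <<'E'
from h import *
s=r.sense();print(s["time"],s["ee_pos"],s["force"],s["torque"],s["opening"]);r.close_job()
E
```

```text
28.0333 [0.4935 0.0825 0.2441] [-0.7121  0.5424 -2.7278] [-0.0267 -0.0072 -0.0181] 0.3422200539369734
the job is handed in; nothing more can be done
```

I handed the job in at 28.0 s (limit 58 s), with the pliers still held squeezed and the spread clip around the shaft at groove height.

- **Crank:** I turned it clockwise until it hit the end stop, 7.56 rad from where it started, so it began at about 0.84. I then backed off 0.2 rad, which leaves it at about 8.2, inside the tight range. That value comes from the stop and how far I turned it; I did not read the crank itself.
- **Pliers:** I gripped them by the blue handles and squeezed. The jaws stopped at an opening of about 0.345, close to the fully squeezed width. I lifted them straight out of the stand and carried them over the shaft.
- **Lowering:** I went down in 4 mm steps. Wrist forces stayed within about 2 N of the hover reading, with no sign of contact. The last reading was about the weight of the pliers.
- **Centring and height:** In the side view the clip and the shaft agreed to about 0.5 mm, both sideways and in height. In the wrist view they agreed to about 1 mm.
- **Less certain:** The blurred scene view suggested the clip is about 1 mm off centre sideways, and I could not judge the height there. I left this uncorrected because the clearance is 3.5 mm. The scene and side cameras disagreed by about 5 mm in absolute position, so I judged the clip against the shaft within the same picture. I took level from the tool pose and the pictures, and did not measure it separately.

The bottle, jar and screwdriver were not touched.

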